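Weigh a fossil slab on a spring scale

TASK

Weigh the fossil slab: take the spring scale out of its desk stand by the handle, catch the hook under the middle of the weighing pan's stirrup and raise it slowly and smoothly until the pan just hangs free and level, a little under one centimetre clear of the table, and keep it there still for a second or two so that the trailing pointer is left at the true weight and is not thrown past it. Then lower the pan gently back onto the table with the slab still in it, unhook without bumping pan or slab, and hang the scale in the fork of its stand again, the pointer left where it is.

Things in the scene. Friction and masses are not known exactly. Their poses are not given: they have to be found in the camera images.
- scale_grip (a point): centre of the spring scale's handle at its very top: black upright rounded plate 44 mm wide (x), 14 mm thick (y), 42 mm high; grip it across its thickness, along y. Handle top 21 mm above this point, collar top 27 mm below it. Axes as scale.
- scale: loose spring scale, 0.18 kg: upright aluminium tube 22 mm thick, 90 mm long, dark collar 38 mm wide, 5 mm thick on its top, handle above, sprung steel hook below. Origin: centre of the collar's underside; z up along the tube. At the start it hangs upright in the stand (tube between the prongs, collar on them), its x axis along the stand's x.
- hook_bowl (a point): lowest point inside the hook, where a bar comes to lie; on the tube's axis, 169.5 mm below scale_grip while unstretched. The hook is a flat J of 5 mm wire in the scale's xz plane, underside 5 mm below this point, back 14 mm to -x, mouth open to scale +x, tip 17 mm to +x. A 5 mm bar enters level with its centre 17 to 27 mm above this point.
- hook (a joint): how far the sprung hook is drawn down out of the tube, m: 0 unloaded, stop at 0.070. It starts to move at about 0.2 N and then goes 10 mm per newton (100 N/m, lightly damped).
- pointer (a joint): trailing (maximum) pointer, a black ring sliding on the tube: m below its zero. The hook's index tab pushes it down; it stays by friction (0.25 N) where the furthest pull left it. Starts between 0 and 0.012.
- index_mark (a point): underside of the hook's index tab, a steel tab in the slot on the tube's -x side; moves down with the hook.
- pointer_mark (a point): top of the trailing pointer's tab; touches index_mark from below when the pointer has just been pushed. Axes as scale.
- stand: desk stand fixed to the table: base 115 x 90 x 10 mm, post at +x, aluminium fork open to stand -x, 28 mm gap, prong tops at 160 mm, nothing above 163 mm. Lips 3 mm high at the prong ends, 28 mm from the seat's centre: lift the scale 8 mm or more, then draw it out along stand -x by 60 mm (the reverse to hang it up). Origin at table height below the seat; z up.
- fork_seat (a point): centre of the fork's seat, on top of the prongs, where the centre of the collar's underside belongs (3 mm play round the tube); axes as stand.
- pan: loose steel weighing pan 94 mm (x) x 134 mm (y) x 16 mm with dark foam liner and arched wire stirrup, 0.13 kg, standing on the table; lifted only by the hook, not gripped. Origin: centre of its underside, z up.
- stirrup_top (a point): centre line of the 5 mm stirrup wire at its peaked middle, 83 mm above the pan's underside, over its centre. The stirrup runs along pan y; 11 mm to either side the wire is 4 mm lower, at 24 mm 6 mm lower. Axes as pan. At the start pan x and scale x are within 1 rad of each other.
- fossil: fossil slab lying loose in the pan, grey-white stone with brown bone, 60 x 107 x 24 mm (long side along pan y), its top 30 mm above the pan's underside. Mass unknown, 0.12 to 0.51 kg: pan and slab together weigh 2.4 to 6.3 N. Origin: centre of its underside.
- glue_bottle: bystander: small brown glass bottle with black dropper cap, 33 mm wide, 102 mm high, behind the work; leave alone.
- mug: bystander: white mug 78 mm wide, 97 mm high, behind the work on the right; leave alone.
- the_hand_lens: bystander: small folding hand lens with black cover, 28 x 39 x 17 mm, behind the work; leave alone.
Things that resemble listed ones, but are neither listed nor needed, are in the scene too. There is more than one size of the scale; the one meant has the size given above.

How it is judged:
By the outcome, as a careful person would: the job done as asked, in the order asked, and still so for the second after the job is handed in, with the robot touching nothing.
It also fails if it takes over 72 s, if anything falls off the work surface, if the arm or the gripper's body presses on something with over 40 N, if the wrist force passes 120 N, or if a joint passes its speed limit or range.

ROBOT

A 7-joint arm with a two-finger parallel gripper is mounted at the origin on the work surface; the furniture and walls round the work are solid. World frame = base frame: x ahead of the robot, y to its left, z up, the work surface at z = 0. Lengths are in m, angles in rad, forces in N, time in s.
With the tool pointing down it reaches from about 0.4 to 0.85 m from the base axis. Payload 4.5 kg.
Tool frame: the origin (TCP) lies at the very end of the fingers, on their centre line; the grasp point (between the pads) lies 19 mm behind it; z points along the fingers, y is the line along which they close (so a half turn about z gives the same grasp; the last joint's range is limited). The gripper opens to 88 mm and grips with 3 to 60 N. Pads are 18 mm wide; open, the fingers measure 123 mm over their backs; the gripper's body (75 mm by 187 mm) begins 45 mm behind the grasp point.
Start: joints at [-1.273, 0.689, -0.195, 1.565, 0.157, 0.902, -0.215], TCP at [0.163, 0.603, 0.239] pointing down, gripper open.
Joint ranges: [-3.01, 3.01], [-0.46, 2.08], [-1.47, 1.51], [0.13, 2.56], [-1, 4.14], [0.04, 2.09], [-2.66, 2.66]. Speed limits (rad/s): [2.57, 2.57, 3.14, 3.14, 3.14, 3.14, 3.14].

INTERFACE

Orientations are given as a unit quaternion [x, y, z, w].
In Python, from plant import r gives the robot as it stands. The module is installed in compiled form; this text tells all that it offers.
- The arm moves only by the tool step_arm, never from a script. Its argument "increments" is a list of rows, each a list of 2 entries, a list of its own where there are three numbers: the shift along the world's x, y, z in cm, then the turn, a rotation vector about the world's x, y, z in degrees. A call has exactly 10 rows; each row shifts and turns the commanded pose from where the row before left it; what a row does not reach is not made up. A row lasts 1/10 s, in which the tool goes at most 50 mm and 8.59 degrees, less where a joint would pass 70% of its speed; a pose out of reach is approached as far as the arm can. A call is refused whole if a number of a shift passes 5 or a number of a turn 8.59, either way. A call with a gripper value outside its range is refused whole. "fingers" is the opening, from 0 (shut) to 1 (fully open), set as the call begins (left out, the last holds). The fingers move at their own pace and stop on an object; "grip_force" is the grip in N (left out, the last holds). Time passes only in rows, so rows that do not move let the fingers close, or fill a call up. It gives the time, the measured TCP pose, the force, the opening and the grip force at its end, in the units of the state.
- r.get_state(): the state, without advancing time (a new reading comes with each control period).
- r.snapshot(name): name is "side" or "top" or "wrist"; returns (picture, depth): 480x640x3 uint8, red, green, blue; 480x640 float32, m along the optical axis (not along the pixel's ray), 0 where there is no reading.
- r.calibration(name): a dict with "fov_y" (degrees; the focal length in pixels is half the picture's height over the tangent of half this angle, whatever the lens; pixels are square), "cx", "cy" (the principal point, pixels), "R" (3x3) and "t" (3): a world point X has camera coordinates R X + t. Camera axes: x right, y down, z forward; pixel columns grow to the right and rows downward; lengths in m; the calibration is good to about 2 mm. A picture is of the moment at which its call begins: read the wrist's pose just before it. calibration takes no time and is no camera call; for the wrist camera it gives the pose at the moment of the call.
- r.finish_job(): hands the job in; it is judged then, once.
The state is a dict: "clock": time; "q": joint angles; "qd": joint speeds; "joint_torque": joint torques, N m; "tool_pos": TCP position; "eef_rot": TCP orientation; "contact_force": force on the tool from outside, world axes, zero at the start; "moment": the same for the moment, N m; "opening": opening from 0.0 (shut) to 1.0 (fully open); "finger_force": force on a finger pad.
Only numpy, scipy, OpenCV 4.12 (cv2) and the standard library are available. Lean on these libraries where they do the work, as an engineer would, in place of code of your own. Each camera call takes 0.05 s, during which the arm holds its last target. There are 200 camera calls.

## Working session

There is one attempt and no reset: what is moved stays moved. The work goes in short steps, Python scripts to look and compute and a tool call to move; the robot and the scene stay as the last step left them, time stands still between calls to the robot, and variables do not carry over. Pictures are saved under pics/ and viewed, at most 10 in all, crops included, and the job is handed in when it is done.

Besides the shell and the picture viewer there is one more tool, called after "Request:" as name(argument=value, ...) on one line, values as JSON. step_arm: Moves the arm, as the interface text tells. Its arguments: {"type":"object","properties":{"increments":{"type":"array","items":{"type":"array"}},"fingers":{"type":"number"},"grip_force":{"type":"number"}},"required":["increments"]}

```bash
mkdir -p pics; cat > h.py <<'E'
import numpy as np, cv2
from plant import r
def snap(n,f=None):
    c=r.calibration(n); p,d=r.snapshot(n)
    if f: cv2.imwrite('pics/'+f,p[:,:,::-1])
    return p,d,c
def foc(c): return 240/np.tan(np.radians(c['fov_y'])/2)
def pt(c,d,u,v,z=None):
    k=foc(c); ray=np.array([(u-c['cx'])/k,(v-c['cy'])/k,1]); R=np.array(c['R']);t=np.array(c['t'])
    C=-R.T@t; w=R.T@ray
    if z is not None: return C+w*(z-C[2])/w[2]
    return C+w*d[int(v),int(u)]
def cloud(c,d):
    k=foc(c); v,u=np.mgrid[:480,:640]; X=np.stack([(u-c['cx'])/k*d,(v-c['cy'])/k*d,d],-1)
    return (X-np.array(c['t']))@np.array(c['R'])
E
python3 - <<'E'
from h import *
for n in('side','top'):
    p,d,c=snap(n,n+'0.png'); np.savez(n+'0.npz',p=p,d=d); print(n,c)
print(r.get_state())
E
```

```text
side {'fov_y': 45.474713967317086, 'cx': 319.033486798486, 'cy': 249.0911099013175, 'R': array([[-0.99969163, -0.02407044,  0.00610477],
       [-0.01445213,  0.3640344 , -0.93127337],
       [ 0.02019382, -0.93107442, -0.36427001]]), 't': array([0.50161292, 0.14301612, 1.18878809])}
top {'fov_y': 48.720998531917964, 'cx': 309.0878860549015, 'cy': 235.0969288985137, 'R': array([[-0.02223754, -0.99975218, -0.00103641],
       [-0.9880904 ,  0.022136  , -0.15227398],
       [ 0.15225919, -0.00236213, -0.98833778]]), 't': array([-0.00274919,  0.51202266,  1.19654412])}
{'clock': 0.1, 'q': array([-1.27317948,  0.68986476, -0.19451927,  1.56622358,  0.1572773 ,
        0.9024994 , -0.21511366]), 'qd': array([-0.00040243, -0.00119242,  0.00102262, -0.0037187 ,  0.00021239,
       -0.00019209,  0.00046311]), 'joint_torque': array([-3.69987683e-03, -5.28502357e+01, -1.27116513e+00, -1.53839761e+01,
       -5.24127809e-02,  1.97875997e-03,  3.04636717e-05]), 'tool_pos': array([0.1628709 , 0.60282716, 0.23801665]), 'eef_rot': array([ 1.31503422e-01,  9.91315391e-01, -8.01795718e-04, -5.42163590e-05]), 'contact_force': array([-0.05298633, -0.25644727, -0.3877145 ]), 'moment': array([-0.00085874,  0.00675599, -0.04140498]), 'finger_force': 0.0, 'opening': 1.0026843055651984}
```

View pics/side0.png

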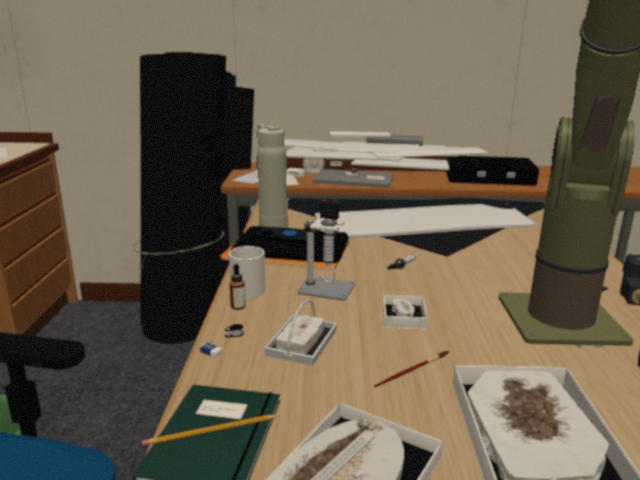

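View pics/top0.png

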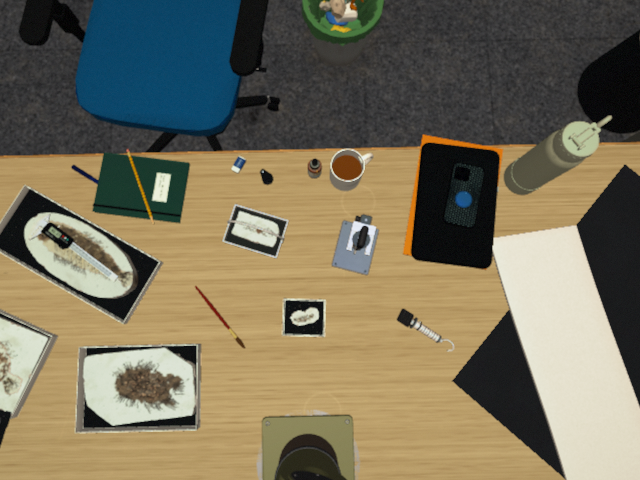

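Candidates: in side view, the scale in the stand is at (328,230) and the smaller lookalike spring scale lies on the table at (402,262), which is (425,328) in top. For pans, the stirrup pan is at (300,338) side and (256,231) top. The small specimen tray at (404,310) side has no stirrup. I choose the hanging scale and the stirrup pan. I'll check both in one close crop and measure.

```bash
python3 - <<'E'
from h import *
T=np.load('top0.npz');S=np.load('side0.npz')
a=T['p'][190:290,210:390]; b=S['p'][190:370,255:375]
a=cv2.resize(a,None,fx=3,fy=3,interpolation=cv2.INTER_CUBIC); b=cv2.resize(b,None,fx=2.2,fy=2.2,interpolation=cv2.INTER_CUBIC)
o=np.zeros((600,800,3),np.uint8); o[:a.shape[0],:a.shape[1]]=a; o[200:200+b.shape[0],540:540+min(b.shape[1],260)]=b[:,:260]
cv2.imwrite('pics/crop.png',o[:,:,::-1])
for n,A in(('top',T),('side',S)):
    c=r.calibration(n); W=cloud(c,A['d']); 
    ok=(A['d']>0)&(W[...,0]>.3)&(W[...,0]<.9)&(abs(W[...,1])<.4)
    def rep(name,m):
        m=m&ok
        if m.sum()<3: print(n,name,m.sum());return
        q=W[m]; rect=cv2.minAreaRect(q[:,:2].astype(np.float32)); print(n,name,m.sum(),q.mean(0).round(4),np.round(rect[0],4),np.round(rect[1],4),round(rect[2],1),'z',q[:,2].min().round(3),q[:,2].max().round(3))
    v,u=np.mgrid[:480,:640]
    box=(u>325)&(u<385)&(v>205)&(v<280) if n=='top' else (u>290)&(u<360)&(v>195)&(v<305)
    pb=(u>215)&(u<295)&(v>195)&(v<265) if n=='top' else (u>262)&(u<340)&(v>295)&(v<365)
    rep('handle',box&(W[...,2]>.175)&(W[...,2]<.23))
    rep('fork/collar',box&(W[...,2]>.15)&(W[...,2]<.17))
    rep('base',box&(W[...,2]>.005)&(W[...,2]<.018))
    rep('pan',pb&(W[...,2]>.006)&(W[...,2]<.03))
    rep('stir',pb&(W[...,2]>.045)&(W[...,2]<.1))
    rep('stirtop',pb&(W[...,2]>.077)&(W[...,2]<.1))
E
```

```text
top handle 182 [ 0.479  -0.1209  0.2089] [ 0.4806 -0.1222] [0.0153 0.0433] 74.6 z 0.176 0.219
top fork/collar 576 [ 0.4954 -0.1249  0.1612] [ 0.4936 -0.1262] [0.0496 0.0821] 74.0 z 0.152 0.17
top base 1226 [ 0.4744 -0.1157  0.0102] [ 0.4975 -0.1235] [0.1383 0.1759] 88.6 z 0.005 0.018
top pan 1460 [0.5275 0.1133 0.018 ] [0.5354 0.1142] [0.1859 0.1607] 88.8 z 0.006 0.03
top stir 118 [0.5268 0.1089 0.0728] [0.5279 0.112 ] [0.1239 0.0051] 71.4 z 0.045 0.091
top stirtop 52 [0.5274 0.1111 0.082 ] [0.5283 0.113 ] [0.0548 0.0051] 71.3 z 0.077 0.091
side handle 341 [ 0.4832 -0.1141  0.1941] [ 0.484  -0.1155] [0.0168 0.0445] 72.2 z 0.175 0.212
side fork/collar 335 [ 0.4941 -0.1133  0.1587] [ 0.4953 -0.1228] [0.0551 0.0815] 73.1 z 0.151 0.17
side base 990 [ 0.4928 -0.1404  0.0086] [ 0.5016 -0.2259] [0.1505 0.3289] 3.0 z 0.005 0.018
side pan 1846 [0.5324 0.1309 0.0199] [0.5104 0.0545] [0.2723 0.0975] 71.6 z 0.006 0.03
side stir 144 [0.5351 0.1301 0.0673] [0.5311 0.1174] [0.1244 0.0058] 71.3 z 0.045 0.084
side stirtop 37 [0.5318 0.12   0.08  ] [0.5309 0.1158] [0.052  0.0047] 71.8 z 0.077 0.084
```

View pics/crop.png

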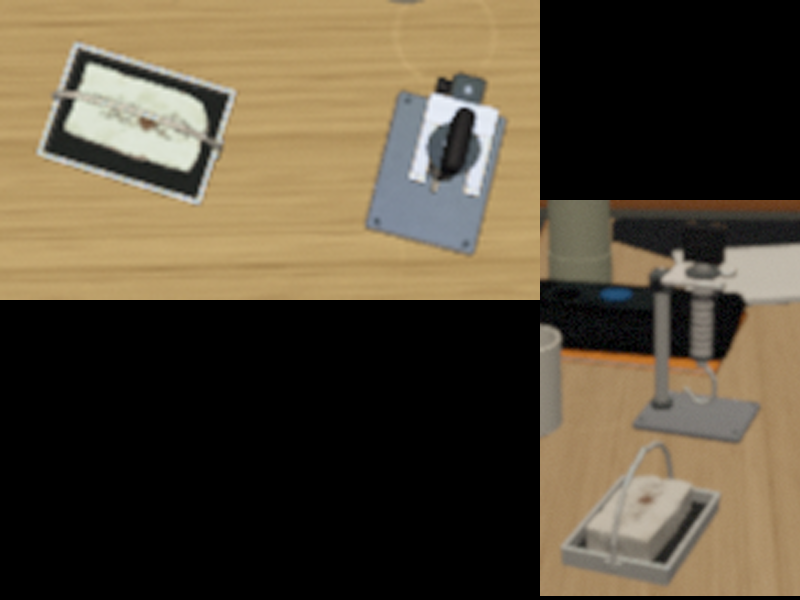

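Crop confirms both choices. The target is the full-size scale hanging in the fork, handle at top-crop (458,140), hook mouth facing +x. The pan holds the slab, and its stirrup peak is near crop (140,115). Both x axes point about -16 to -18°, and the tool is nearly aligned already.

Request:
step_arm(increments=[[[2.9,-2.5,0.6],[0,0,0]],[[2.9,-2.5,0.6],[0,0,0]],[[2.9,-2.5,0.6],[0,0,0]],[[2.9,-2.5,0.6],[0,0,0]],[[2.9,-2.5,0.6],[0,0,0]],[[2.9,-2.5,0.6],[0,0,0]],[[2.9,-2.5,0.6],[0,0,0]],[[2.9,-2.5,0.6],[0,0,0]],[[2.9,-2.5,0.6],[0,0,0]],[[2.9,-2.5,0.6],[0,0,0]]], fingers=0.7)

```text
clock: 1.1
tool_pos: [0.4538, 0.352, 0.2987]
eef_rot: [0.131, 0.991, -0.0, -0.0]
contact_force: [0.3, 0.4, 0.5]
opening: 0.703
finger_force: 0.0
```

Request:
step_arm(increments=[[[0.3,-4.7,0],[0,0,0]],[[0.3,-4.7,0],[0,0,0]],[[0.3,-4.7,0],[0,0,0]],[[0.3,-4.7,0],[0,0,0]],[[0.3,-4.7,0],[0,0,0]],[[0.3,-4.7,0],[0,0,0]],[[0.3,-4.7,0],[0,0,0]],[[0.3,-4.7,0],[0,0,0]],[[0.3,-4.7,0],[0,0,0]],[[0,-3,0],[0,0,0]]])

```text
clock: 2.1
tool_pos: [0.4794, -0.1037, 0.2985]
eef_rot: [0.134, 0.991, -0.001, -0.0]
contact_force: [-0.1, -0.1, -0.5]
opening: 0.697
finger_force: 0.0
```

```bash
python3 - <<'E'
from h import *
s=r.get_state(); print(s['clock'],s['tool_pos'],s['eef_rot'],s['contact_force'])
p,d,c=snap('wrist','w1.png'); np.savez('w1.npz',p=p,d=d)
W=cloud(c,d); W[d==0]=0
for a,b in((.18,.23),(.163,.172),(.15,.163)):
    m=(W[...,2]>a)&(W[...,2]<b)&(abs(W[...,0]-.49)<.08)&(abs(W[...,1]+.12)<.06)
    if m.sum()>5: print(a,m.sum(),W[m].mean(0),cv2.minAreaRect(W[m][:,:2].astype(np.float32)),W[m][:,2].min(),W[m][:,2].max())
E
```

```text
2.1 [ 0.47940496 -0.10372175  0.29845343] [ 1.33632486e-01  9.91030660e-01 -7.32985042e-04 -2.30458006e-04] [-0.13276207 -0.07877802 -0.47639434]
0.18 1719 [ 0.47998782 -0.12123638  0.2089658 ] ((0.4825190305709839, -0.12282571941614151), (0.015252805314958096, 0.04303071275353432), 74.1773681640625) 0.1801290915498321 0.21503141823017674
0.163 897 [ 0.48081446 -0.12041351  0.16496692] ((0.49162375926971436, -0.12511838972568512), (0.048466891050338745, 0.07305343449115753), 74.5014877319336) 0.16300595687370448 0.17113934533346067
0.15 2999 [ 0.49832199 -0.1253948   0.15977677] ((0.495667427778244, -0.1266264170408249), (0.05007343739271164, 0.08208391070365906), 74.15419006347656) 0.15186984243093857 0.1629997708869329
```

View pics/w1.png

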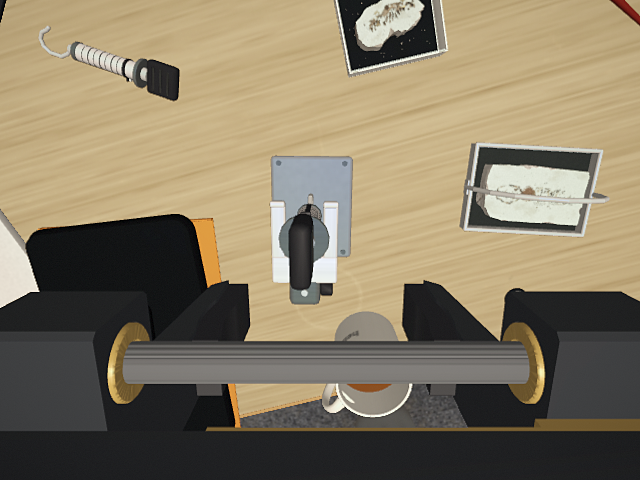

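Wrist view: the handle is centred at (301,252), in line with the tool's closing axis. The fork opens toward the image top (-x), and the pan is on the right at (530,190).

Request:
step_arm(increments=[[[0.1,-0.6,-0.5],[0,0,0]],[[0.1,-0.6,-1.0],[0,0,0]],[[0.1,-0.5,-1.5],[0,0,0]],[[0,-0.2,-1.5],[0,0,0]],[[0,0,-1.5],[0,0,0]],[[0,0,-0.8],[0,0,0]],[[0,0,0],[0,0,0]],[[0,0,0],[0,0,0]],[[0,0,0],[0,0,0]],[[0,0,0],[0,0,0]]])

```text
clock: 3.15
tool_pos: [0.4834, -0.1185, 0.2313]
eef_rot: [0.131, 0.991, 0.0, 0.001]
contact_force: [0.5, -0.4, 1.1]
opening: 0.7
finger_force: 0.0
```

Request:
step_arm(increments=[[[-0.1,-0.4,0],[0,0,-0.7]],[[0,0,-1],[0,0,0]],[[0,0,-1.5],[0,0,0]],[[0,0,-1.5],[0,0,0]],[[0,0,-1.2],[0,0,0]],[[0,0,-0.5],[0,0,0]],[[0,0,0],[0,0,0]],[[0,0,0],[0,0,0]],[[0,0,0],[0,0,0]],[[0,0,0],[0,0,0]]])

```text
clock: 4.15
tool_pos: [0.4823, -0.1227, 0.1742]
eef_rot: [0.138, 0.99, 0.0, 0.001]
contact_force: [-0.3, 0.5, -1.0]
opening: 0.697
finger_force: 0.0
```

Request:
step_arm(increments=[[[0,0,0],[0,0,0]],[[0,0,0],[0,0,0]],[[0,0,0],[0,0,0]],[[0,0,0],[0,0,0]],[[0,0,0],[0,0,0]],[[0,0,0],[0,0,0]],[[0,0,0],[0,0,0]],[[0,0,0],[0,0,0]],[[0,0,0],[0,0,0]],[[0,0,0],[0,0,0]]], fingers=0, grip_force=30)

```text
clock: 5.15
tool_pos: [0.482, -0.1225, 0.1737]
eef_rot: [0.138, 0.991, 0.0, 0.0]
contact_force: [0.5, 1.0, 0.2]
opening: 0.155
finger_force: 30.0
```

Request:
step_arm(increments=[[[0,0,0.3],[0,0,0]],[[0,0,0.6],[0,0,0]],[[0,0,0.6],[0,0,0]],[[-0.4,0.1,0.2],[0,0,0]],[[-1.2,0.3,0],[0,0,0]],[[-1.4,0.4,0],[0,0,0]],[[-1.4,0.4,0],[0,0,0]],[[-1.4,0.4,0],[0,0,0]],[[-1.2,0.4,0.3],[0,0,0]],[[-0.4,0.4,0.6],[0,0,0]]])

```text
clock: 6.15
tool_pos: [0.4058, -0.0985, 0.1999]
eef_rot: [0.138, 0.99, -0.0, -0.001]
contact_force: [0.1, 0.8, -1.4]
opening: 0.154
finger_force: 30.0
```

Request:
step_arm(increments=[[[0,1.2,0.9],[0,0,0]],[[0.5,2.5,0.9],[0,0,0]],[[0.8,3,0.9],[0,0,-0.5]],[[0.8,3.5,0.6],[0,0,-0.5]],[[0.9,3.5,0],[0,0,-0.5]],[[0.9,3.5,0],[0,0,-0.5]],[[0.9,3,0],[0,0,-0.5]],[[0.8,2,0],[0,0,0]],[[0.5,1,0],[0,0,0]],[[0,0,0],[0,0,0]]])

```text
clock: 7.15
tool_pos: [0.4698, 0.1355, 0.2332]
eef_rot: [0.158, 0.987, 0.001, 0.001]
contact_force: [1.1, 0.1, -2.1]
opening: 0.154
finger_force: 30.0
```

```bash
python3 - <<'E'
from h import *
s=r.get_state(); print(s['clock'],s['tool_pos'],s['eef_rot'],s['contact_force'])
for n in('wrist','top','side'):
    p,d,c=snap(n,n+'2.png'); np.savez(n+'2.npz',p=p,d=d); W=cloud(c,d);W[d==0]=0
    for a,b in((.045,.1),(.077,.09)):
        m=(W[...,2]>a)&(W[...,2]<b)&(abs(W[...,0]-.53)<.045)&(abs(W[...,1]-.114)<.07)
        if m.sum()>5: print(n,a,m.sum(),cv2.minAreaRect(W[m][:,:2].astype(np.float32)),W[m][:,2].max())
a=cv2.imread('pics/wrist2.png');b=cv2.imread('pics/side2.png')[190:370,240:360]
o=np.zeros((480,800,3),np.uint8);o[:360,:480]=cv2.resize(a,(480,360));o[:,480:]=cv2.resize(b,(320,480));cv2.imwrite('pics/c2.png',o)
E
```

```text
7.15 [0.46979577 0.13554958 0.23321941] [1.57788066e-01 9.87472303e-01 9.39771255e-04 7.03136020e-04] [ 1.07589977  0.05474067 -2.09171108]
wrist 0.045 171 ((0.5301063060760498, 0.11207008361816406), (0.1257050782442093, 0.004567895084619522), 71.8073501586914) 0.06728626622659495
top 0.045 32 ((0.5236766338348389, 0.09853794425725937), (0.03597797453403473, 0.00477489922195673), 70.95640563964844) 0.09086917009447644
top 0.077 28 ((0.5233484506607056, 0.0979221910238266), (0.03455165773630142, 0.00475389463827014), 70.35334777832031) 0.08820946275557306
side 0.045 147 ((0.5110233426094055, 0.1252138465642929), (0.12136886268854141, 0.049314726144075394), 70.82730865478516) 0.09274367993583918
side 0.077 43 ((0.5219546556472778, 0.12608078122138977), (0.04719766229391098, 0.05348934233188629), 42.795928955078125) 0.08907835287409792
```

View pics/c2.png

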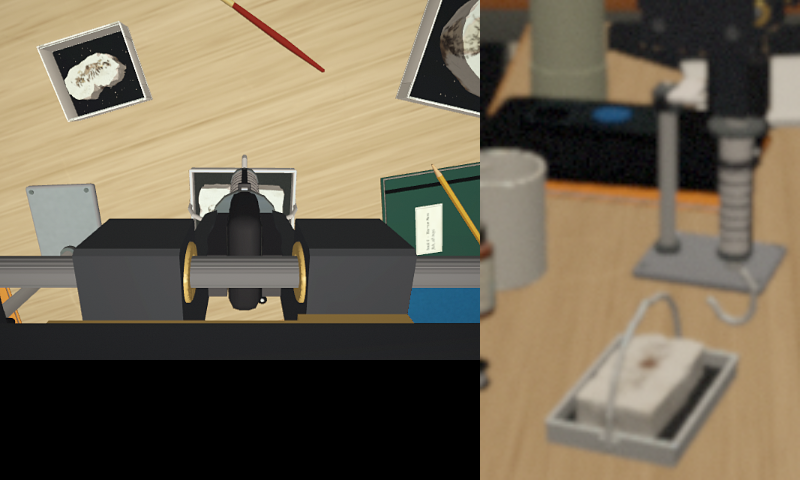

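View: the hook (crop (735,305)) hangs about 6 cm to the -x side of the stirrup, mouth facing it. The wrist view puts the stirrup centre at (0.530, 0.1125), along 71.8°, which the tool now matches.

Request:
step_arm(increments=[[[0,0,-0.5],[0,0,0]],[[0,0,-0.8],[0,0,0]],[[0,0,-0.6],[0,0,0]],[[0.3,-0.2,-0.2],[0,0,0]],[[0.8,-0.3,0],[0,0,0]],[[0.9,-0.3,0],[0,0,0]],[[0.9,-0.3,0],[0,0,0]],[[0.4,-0.2,0],[0,0,0]],[[0,0,0],[0,0,0]],[[0,0,0],[0,0,0]]])

```text
clock: 8.3
tool_pos: [0.5017, 0.1204, 0.2117]
eef_rot: [0.159, 0.987, 0.0, -0.0]
contact_force: [-0.4, -0.7, -1.9]
opening: 0.157
finger_force: 30.0
```

```bash
python3 - <<'E'
from h import *
s=r.get_state(); print(s['clock'],s['tool_pos'],s['eef_rot'],s['contact_force'])
p,d,c=snap('side','side3.png'); np.savez('side3.npz',p=p,d=d)
cv2.imwrite('pics/c3.png',cv2.resize(p[255:375,250:370,::-1],(600,600),interpolation=cv2.INTER_CUBIC))
E
```

```text
8.3 [0.50174275 0.12037539 0.21170775] [ 1.59189319e-01  9.87248050e-01  2.66740325e-05 -2.18877027e-04] [-0.44565558 -0.66974914 -1.906708  ]
```

View pics/c3.png

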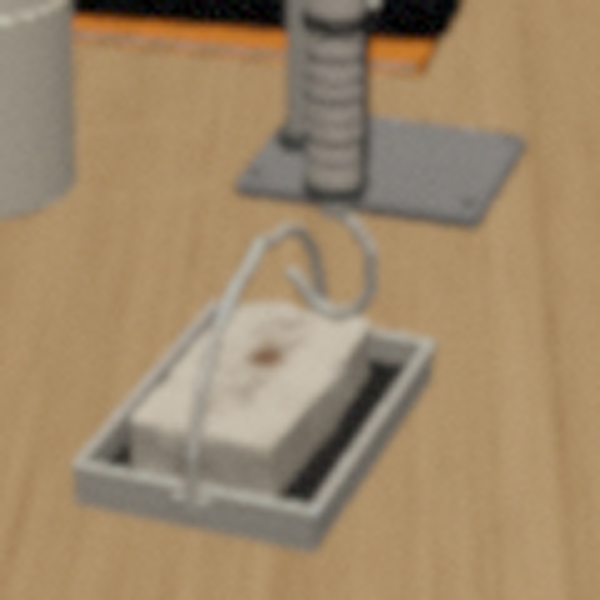

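The hook tip (290,270) sits just below and in front of the stirrup peak (285,232), clear of the slab. I'll advance under the bar.

Request:
step_arm(increments=[[[0.2,-0.1,0],[0,0,0]],[[0.5,-0.1,0],[0,0,0]],[[0.6,-0.2,0],[0,0,0]],[[0.6,-0.2,0],[0,0,0]],[[0.5,-0.1,0],[0,0,0]],[[0.3,-0.1,0],[0,0,0]],[[0.1,0,0],[0,0,0]],[[0,0,0],[0,0,0]],[[0,0,0],[0,0,0]],[[0,0,0],[0,0,0]]])

```text
clock: 9.35
tool_pos: [0.5297, 0.1125, 0.2118]
eef_rot: [0.159, 0.987, 0.0, -0.0]
contact_force: [0.1, -0.6, -2.1]
opening: 0.155
finger_force: 30.0
```

```bash
python3 - <<'E'
from h import *
s=r.get_state(); print(s['clock'],s['tool_pos'],s['contact_force'])
p,d,c=snap('side','side4.png')
cv2.imwrite('pics/c4.png',cv2.resize(p[255:375,250:370,::-1],(600,600),interpolation=cv2.INTER_CUBIC))
E
```

```text
9.35 [0.52968521 0.11252543 0.21175454] [ 0.14548197 -0.63567274 -2.1488512 ]
```

View pics/c4.png

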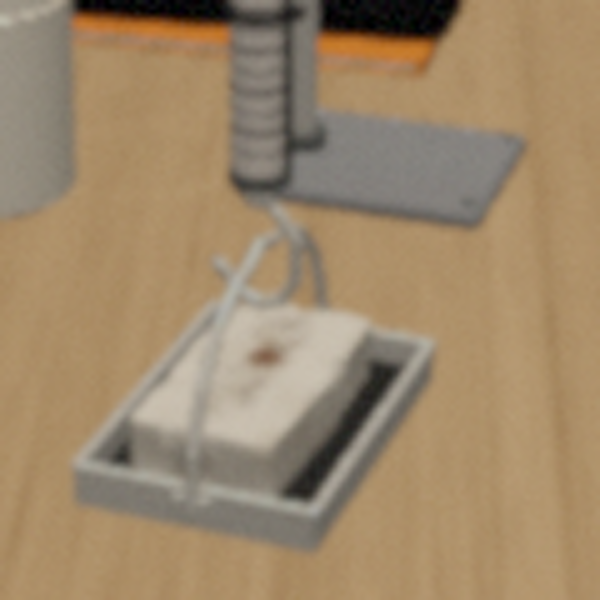

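The bar is now inside the hook, with the tip on the far side at (218,262). Raising.

Request:
step_arm(increments=[[[0,0,0.1],[0,0,0]],[[0,0,0.2],[0,0,0]],[[0,0,0.3],[0,0,0]],[[0,0,0.3],[0,0,0]],[[0,0,0.3],[0,0,0]],[[0,0,0.3],[0,0,0]],[[0,0,0.2],[0,0,0]],[[0,0,0.1],[0,0,0]],[[0,0,0.1],[0,0,0]],[[0,0,0.1],[0,0,0]]])

```text
clock: 10.4
tool_pos: [0.5299, 0.1124, 0.2317]
eef_rot: [0.159, 0.987, 0.0, -0.0]
contact_force: [0.0, -0.2, -2.6]
opening: 0.157
finger_force: 30.0
```

Request:
step_arm(increments=[[[0,0,0.1],[0,0,0]],[[0,0,0.2],[0,0,0]],[[0,0,0.2],[0,0,0]],[[0,0,0.2],[0,0,0]],[[0,0,0.2],[0,0,0]],[[0,0,0.2],[0,0,0]],[[0,0,0.2],[0,0,0]],[[0,0,0.1],[0,0,0]],[[0,0,0.1],[0,0,0]],[[0,0,0.05],[0,0,0]]])

```text
clock: 11.4
tool_pos: [0.5299, 0.1124, 0.2472]
eef_rot: [0.159, 0.987, -0.0, -0.0]
contact_force: [0.4, -0.0, -4.4]
opening: 0.159
finger_force: 30.0
```

```bash
cat > chk.py <<'E'
from h import *
import sys
a=cv2.cvtColor(cv2.imread('pics/side4.png'),cv2.COLOR_BGR2GRAY)
F=[];
for i in range(2):
    p,d,c=snap('side'); b=cv2.cvtColor(p,cv2.COLOR_RGB2GRAY)
    s=r.get_state(); F.append(s['contact_force'])
    m=np.zeros_like(a); m[335:368,262:318]=255
    P=cv2.goodFeaturesToTrack(a,20,.05,4,mask=m)
    Q,st,e=cv2.calcOpticalFlowPyrLK(a,b,P,None,winSize=(13,13)); D=(Q-P)[st[:,0]>0 if st.ndim>1 else st>0][:,0]
    med=np.median(D,0); k=foc(c); Z=1.18
    print('px',med.round(2),'spread',D[:,1].std().round(2),'dz mm',(-med[1]*Z/k/.931*1000).round(2))
s=r.get_state(); print(round(s['clock'],2),s['tool_pos'].round(4),np.mean(F,0).round(2))
cv2.imwrite('pics/last.png',p[:,:,::-1])
E
python3 chk.py
```

```text
px [-0.01 -0.02] spread 0.02 dz mm 0.05
px [-0.   -0.01] spread 0.01 dz mm 0.02
11.5 [0.5299 0.1124 0.2473] [ 0.16 -0.03 -3.6 ]
```

Request:
step_arm(increments=[[[0,0,0.06],[0,0,0]],[[0,0,0.07],[0,0,0]],[[0,0,0.07],[0,0,0]],[[0,0,0.07],[0,0,0]],[[0,0,0.07],[0,0,0]],[[0,0,0.07],[0,0,0]],[[0,0,0.07],[0,0,0]],[[0,0,0.07],[0,0,0]],[[0,0,0.07],[0,0,0]],[[0,0,0.07],[0,0,0]]])

```text
clock: 12.5
tool_pos: [0.5299, 0.1124, 0.2542]
eef_rot: [0.159, 0.987, 0.0, -0.0]
contact_force: [-0.2, -0.1, -4.5]
opening: 0.157
finger_force: 30.0
```

```bash
python3 chk.py
```

```text
px [-0.   -0.02] spread 0.03 dz mm 0.04
px [-0.   -0.02] spread 0.02 dz mm 0.04
12.6 [0.5299 0.1124 0.2542] [-0.03 -0.28 -4.57]
```

Request:
step_arm(increments=[[[0,0,0.05],[0,0,0]],[[0,0,0.07],[0,0,0]],[[0,0,0.07],[0,0,0]],[[0,0,0.07],[0,0,0]],[[0,0,0.07],[0,0,0]],[[0,0,0.07],[0,0,0]],[[0,0,0.07],[0,0,0]],[[0,0,0.07],[0,0,0]],[[0,0,0.07],[0,0,0]],[[0,0,0.05],[0,0,0]]])

```text
clock: 13.6
tool_pos: [0.5299, 0.1124, 0.2608]
eef_rot: [0.159, 0.987, 0.0, -0.0]
contact_force: [-1.0, 0.6, -5.4]
opening: 0.159
finger_force: 30.0
```

```bash
python3 chk.py
```

```text
px [-0.   -0.02] spread 0.02 dz mm 0.05
px [-0.   -0.02] spread 0.02 dz mm 0.05
13.7 [0.53   0.1124 0.2608] [-0.01  0.57 -4.85]
```

Request:
step_arm(increments=[[[0,0,0.05],[0,0,0]],[[0,0,0.07],[0,0,0]],[[0,0,0.07],[0,0,0]],[[0,0,0.07],[0,0,0]],[[0,0,0.07],[0,0,0]],[[0,0,0.07],[0,0,0]],[[0,0,0.07],[0,0,0]],[[0,0,0.07],[0,0,0]],[[0,0,0.07],[0,0,0]],[[0,0,0.05],[0,0,0]]])

```text
clock: 14.7
tool_pos: [0.53, 0.1124, 0.2674]
eef_rot: [0.159, 0.987, 0.0, 0.0]
contact_force: [0.5, -0.1, -5.9]
opening: 0.155
finger_force: 30.0
```

```bash
python3 chk.py
```

```text
px [ 0.62 -1.12] spread 0.33 dz mm 2.49
px [ 0.59 -1.12] spread 0.36 dz mm 2.48
14.8 [0.53   0.1124 0.2674] [-0.07 -0.35 -5.24]
```

Request:
step_arm(increments=[[[0,0,0.03],[0,0,0]],[[0,0,0.05],[0,0,0]],[[0,0,0.05],[0,0,0]],[[0,0,0.05],[0,0,0]],[[0,0,0.05],[0,0,0]],[[0,0,0.04],[0,0,0]],[[0,0,0.03],[0,0,0]],[[0,0,0.02],[0,0,0]],[[0,0,0],[0,0,0]],[[0,0,0],[0,0,0]]])

```text
clock: 15.8
tool_pos: [0.5299, 0.1124, 0.2705]
eef_rot: [0.159, 0.987, 0.0, -0.0]
contact_force: [-0.7, 0.4, -5.3]
opening: 0.158
finger_force: 30.0
```

```bash
cat >> chk.py <<'E'
for q,dd in zip(P[:,0],D): print(q.round(),dd.round(2))
cv2.imwrite('pics/l%d.png'%(s['clock']*100),cv2.resize(p[255:375,250:370,::-1],(600,600),interpolation=cv2.INTER_CUBIC))
E
python3 chk.py; ls pics/l1*
```

```text
px [ 0.75 -2.5 ] spread 0.37 dz mm 5.53
px [ 0.72 -2.47] spread 0.35 dz mm 5.47
15.9 [0.5299 0.1124 0.2705] [ 0.65  0.23 -5.5 ]
[307. 353.] [ 0.87 -2.86]
[275. 346.] [ 1.16 -2.  ]
[311. 354.] [ 0.78 -2.91]
[269. 346.] [ 1.16 -1.94]
[275. 338.] [ 0.99 -1.93]
[290. 354.] [ 0.62 -2.62]
[265. 350.] [ 1.11 -1.93]
[292. 340.] [ 0.3  -2.67]
[285. 353.] [ 0.62 -2.47]
[288. 346.] [ 0.55 -2.49]
[303. 344.] [ 0.72 -2.81]
[286. 339.] [ 0.34 -2.47]
[283. 342.] [ 0.59 -2.28]
pics/l1590.png
```

The pan hangs free about 5.5 mm up, with only about 1° of tilt. I'll raise it slightly more and hold.

Request:
step_arm(increments=[[[0,0,0.01],[0,0,0]],[[0,0,0.03],[0,0,0]],[[0,0,0.04],[0,0,0]],[[0,0,0.04],[0,0,0]],[[0,0,0.04],[0,0,0]],[[0,0,0.04],[0,0,0]],[[0,0,0.03],[0,0,0]],[[0,0,0.01],[0,0,0]],[[0,0,0],[0,0,0]],[[0,0,0],[0,0,0]]])

```text
clock: 16.9
tool_pos: [0.5299, 0.1124, 0.2729]
eef_rot: [0.159, 0.987, 0.0, -0.0]
contact_force: [-0.2, 0.3, -5.3]
opening: 0.159
finger_force: 30.0
```

Request:
step_arm(increments=[[[0,0,0],[0,0,0]],[[0,0,0],[0,0,0]],[[0,0,0],[0,0,0]],[[0,0,0],[0,0,0]],[[0,0,0],[0,0,0]],[[0,0,0],[0,0,0]],[[0,0,0],[0,0,0]],[[0,0,0],[0,0,0]],[[0,0,0],[0,0,0]],[[0,0,0],[0,0,0]]])

```text
clock: 17.9
tool_pos: [0.5299, 0.1124, 0.2729]
eef_rot: [0.159, 0.987, 0.0, -0.0]
contact_force: [0.1, -0.4, -5.9]
opening: 0.157
finger_force: 30.0
```

```bash
python3 chk.py|head -3; ls pics/l1*
```

```text
px [ 0.81 -3.61] spread 0.37 dz mm 7.99
px [ 0.81 -3.64] spread 0.37 dz mm 8.06
18.0 [0.53   0.1124 0.273 ] [-0.15  0.76 -5.7 ]
pics/l1590.png
pics/l1800.png
```

Request:
step_arm(increments=[[[0,0,0],[0,0,0]],[[0,0,0],[0,0,0]],[[0,0,0],[0,0,0]],[[0,0,0],[0,0,0]],[[0,0,0],[0,0,0]],[[0,0,0],[0,0,0]],[[0,0,0],[0,0,0]],[[0,0,0],[0,0,0]],[[0,0,0],[0,0,0]],[[0,0,0],[0,0,0]]])

```text
clock: 19.0
tool_pos: [0.53, 0.1124, 0.273]
eef_rot: [0.159, 0.987, 0.0, 0.0]
contact_force: [-0.0, 0.0, -6.8]
opening: 0.159
finger_force: 30.0
```

Request:
step_arm(increments=[[[0,0,0],[0,0,0]],[[0,0,0],[0,0,0]],[[0,0,0],[0,0,0]],[[0,0,0],[0,0,0]],[[0,0,0],[0,0,0]],[[0,0,0],[0,0,0]],[[0,0,0],[0,0,0]],[[0,0,0],[0,0,0]],[[0,0,0],[0,0,0]],[[0,0,0],[0,0,0]]])

```text
clock: 20.0
tool_pos: [0.53, 0.1124, 0.2729]
eef_rot: [0.159, 0.987, 0.0, 0.0]
contact_force: [0.8, 0.3, -7.1]
opening: 0.155
finger_force: 30.0
```

```bash
python3 chk.py|head -3; ls pics/l1* pics/l2*
```

```text
px [ 0.8  -3.63] spread 0.37 dz mm 8.04
px [ 0.81 -3.63] spread 0.37 dz mm 8.03
20.1 [0.53   0.1124 0.2729] [ 0.66  0.15 -6.19]
pics/l1590.png
pics/l1800.png
pics/l2010.png
```

Request:
step_arm(increments=[[[0,0,-0.03],[0,0,0]],[[0,0,-0.07],[0,0,0]],[[0,0,-0.1],[0,0,0]],[[0,0,-0.1],[0,0,0]],[[0,0,-0.1],[0,0,0]],[[0,0,-0.08],[0,0,0]],[[0,0,-0.07],[0,0,0]],[[0,0,-0.07],[0,0,0]],[[0,0,-0.07],[0,0,0]],[[0,0,-0.07],[0,0,0]]])

```text
clock: 21.1
tool_pos: [0.5299, 0.1124, 0.2653]
eef_rot: [0.159, 0.987, 0.0, -0.0]
contact_force: [-0.1, -0.3, -5.0]
opening: 0.154
finger_force: 30.0
```

Request:
step_arm(increments=[[[0,0,-0.07],[0,0,0]],[[0,0,-0.07],[0,0,0]],[[0,0,-0.07],[0,0,0]],[[0,0,-0.1],[0,0,0]],[[0,0,-0.2],[0,0,0]],[[0,0,-0.25],[0,0,0]],[[0,0,-0.25],[0,0,0]],[[0,0,-0.25],[0,0,0]],[[0,0,-0.25],[0,0,0]],[[0,0,-0.25],[0,0,0]]])

```text
clock: 22.1
tool_pos: [0.5298, 0.1125, 0.2475]
eef_rot: [0.159, 0.987, 0.0, -0.0]
contact_force: [-2.0, 0.8, -3.8]
opening: 0.155
finger_force: 30.0
```

Request:
step_arm(increments=[[[0,0,-0.25],[0,0,0]],[[0,0,-0.25],[0,0,0]],[[0,0,-0.25],[0,0,0]],[[0,0,-0.25],[0,0,0]],[[0,0,-0.25],[0,0,0]],[[0,0,-0.25],[0,0,0]],[[0,0,-0.25],[0,0,0]],[[0,0,-0.25],[0,0,0]],[[0,0,-0.2],[0,0,0]],[[0,0,-0.1],[0,0,0]]])

```text
clock: 23.1
tool_pos: [0.5301, 0.1123, 0.2246]
eef_rot: [0.159, 0.987, 0.0, 0.0]
contact_force: [-0.1, -0.2, -2.8]
opening: 0.159
finger_force: 30.0
```

```bash
python3 chk.py; ls pics/l2*
```

```text
px [0.59 0.05] spread 0.06 dz mm -0.12
px [0.59 0.05] spread 0.07 dz mm -0.12
23.2 [0.53   0.1123 0.2247] [ 0.25  0.31 -1.74]
[307. 353.] [0.54 0.18]
[275. 346.] [0.6  0.01]
[311. 354.] [0.58 0.19]
[269. 346.] [ 0.59 -0.01]
[275. 338.] [0.62 0.06]
[290. 354.] [0.39 0.01]
[265. 350.] [0.63 0.01]
[292. 340.] [0.55 0.07]
[285. 353.] [ 0.4  -0.03]
[288. 346.] [0.58 0.05]
[303. 344.] [0.59 0.09]
[286. 339.] [0.59 0.  ]
[283. 342.] [0.67 0.06]
pics/l2010.png
pics/l2320.png
```

Request:
step_arm(increments=[[[0,0,-0.2],[0,0,0]],[[0,0,-0.3],[0,0,0]],[[0,0,-0.3],[0,0,0]],[[0,0,-0.3],[0,0,0]],[[0,0,-0.1],[0,0,0]],[[0,0,0],[0,0,0]],[[0,0,0],[0,0,0]],[[0,0,0],[0,0,0]],[[0,0,0],[0,0,0]],[[0,0,0],[0,0,0]]])

```text
clock: 24.2
tool_pos: [0.53, 0.1124, 0.2128]
eef_rot: [0.159, 0.987, 0.0, 0.0]
contact_force: [0.3, 0.6, -2.5]
opening: 0.156
finger_force: 30.0
```

```bash
python3 chk.py|head -3; ls pics/l2*; cp pics/l24*.png pics/un.png
```

```text
px [0.59 0.04] spread 0.06 dz mm -0.09
px [0.58 0.06] spread 0.06 dz mm -0.13
24.3 [0.53   0.1124 0.2128] [-0.15 -0.65 -1.86]
pics/l2010.png
pics/l2320.png
pics/l2430.png
```

View pics/un.png

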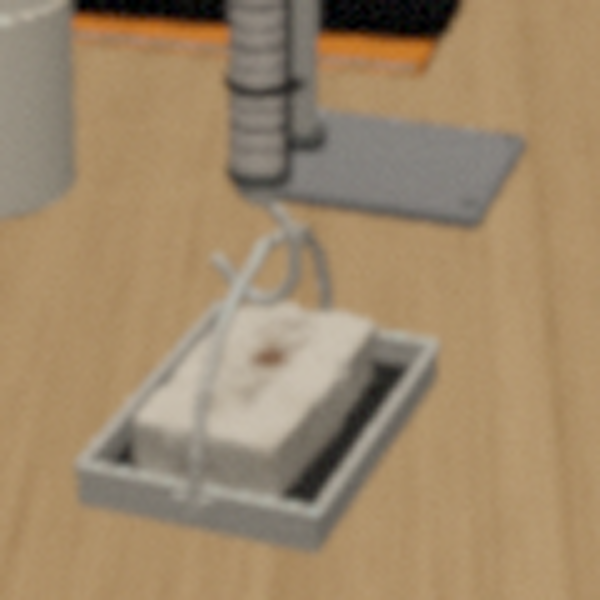

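The pan is flat on the table, the pointer ring is left lower on the tube at (262,87), and the hook is free around the bar. Withdrawing along -x.

Request:
step_arm(increments=[[[-0.3,0.1,0],[0,0,0]],[[-0.6,0.2,0],[0,0,0]],[[-0.7,0.2,0],[0,0,0]],[[-0.8,0.3,0],[0,0,0]],[[-0.8,0.3,0],[0,0,0]],[[-0.8,0.3,0],[0,0,0]],[[-0.8,0.3,0],[0,0,0]],[[-0.7,0.2,0],[0,0,0]],[[-0.4,0.1,0],[0,0,0]],[[-0.1,0,0],[0,0,0]]])

```text
clock: 25.3
tool_pos: [0.4695, 0.1326, 0.2128]
eef_rot: [0.159, 0.987, -0.0, -0.0]
contact_force: [0.2, 0.2, -0.8]
opening: 0.152
finger_force: 30.0
```

```bash
python3 chk.py|head -3
```

```text
px [0.58 0.03] spread 0.06 dz mm -0.07
px [0.59 0.03] spread 0.07 dz mm -0.06
25.4 [0.4701 0.1323 0.2128] [-0.16 -0.05 -1.58]
```

Request:
step_arm(increments=[[[-0.2,0,0.5],[0,0,0]],[[-0.5,-1,0.5],[0,0,0]],[[-0.7,-2.2,0.5],[0,0,0.6]],[[-0.8,-3,0.3],[0,0,0.6]],[[-0.9,-3.5,0],[0,0,0.6]],[[-0.9,-3.5,0],[0,0,0.6]],[[-0.9,-3.5,0],[0,0,0]],[[-0.8,-3.3,-0.5],[0,0,0]],[[-0.4,-2.2,-0.8],[0,0,0]],[[-0.2,-1,-0.8],[0,0,0]]])

```text
clock: 26.4
tool_pos: [0.4059, -0.1026, 0.2099]
eef_rot: [0.141, 0.99, -0.001, 0.0]
contact_force: [-0.1, -0.2, -2.0]
opening: 0.155
finger_force: 30.0
```

Request:
step_arm(increments=[[[0,0,-0.5],[0,0,0]],[[0,0,-0.5],[0,0,0]],[[0,0,-0.3],[0,0,0]],[[0,0,0],[0,0,0]],[[0,0,0],[0,0,0]],[[0,0,0],[0,0,0]],[[0,0,0],[0,0,0]],[[0,0,0],[0,0,0]],[[0,0,0],[0,0,0]],[[0,0,0],[0,0,0]]])

```text
clock: 27.4
tool_pos: [0.4069, -0.0996, 0.1968]
eef_rot: [0.138, 0.99, 0.0, 0.0]
contact_force: [1.0, -0.5, -1.6]
opening: 0.157
finger_force: 30.0
```

```bash
python3 chk.py|head -3; python3 -c "
from h import *
s=r.get_state();q=s['eef_rot'];t=s['tool_pos'];print(t,s['eef_rot'],2*np.degrees(np.arctan2(q[1],q[0]))-90)
d=np.array([.482,-.1225])-t[:2];print(d, d@[.962,-.274], d@[.274,.962])"
```

```text
px [ 0.56 -0.  ] spread 0.08 dz mm 0.0
px [ 0.57 -0.  ] spread 0.07 dz mm 0.0
27.5 [ 0.4069 -0.0996  0.1968] [ 0.65  0.95 -2.38]
[ 0.40692818 -0.0996311   0.19676643] [1.38445041e-01 9.90370118e-01 2.54627592e-05 1.19937092e-05] 74.0842451389475
[ 0.07507182 -0.0228689 ] 0.07848516552887531 -0.0014301999527356762
```

Request:
step_arm(increments=[[[0,-0.1,-0.4],[0,0,0]],[[0.5,-0.2,-0.4],[0,0,0]],[[1,-0.3,0],[0,0,0]],[[1.2,-0.4,0],[0,0,0]],[[1.2,-0.3,0],[0,0,0]],[[1.2,-0.3,0],[0,0,0]],[[1,-0.3,0],[0,0,0]],[[0.8,-0.2,0],[0,0,0]],[[0.5,-0.2,0],[0,0,0]],[[0.1,0,0],[0,0,0]]])

```text
clock: 28.5
tool_pos: [0.4825, -0.1229, 0.1887]
eef_rot: [0.139, 0.99, 0.0, 0.0]
contact_force: [0.2, 0.2, -2.4]
opening: 0.155
finger_force: 30.0
```

Request:
step_arm(increments=[[[0,0,0],[0,0,0]],[[0,0,-0.2],[0,0,0]],[[0,0,-0.2],[0,0,0]],[[0,0,-0.2],[0,0,0]],[[0,0,0],[0,0,0]],[[0,0,0],[0,0,0]],[[0,0,0],[0,0,0]],[[0,0,0],[0,0,0]],[[0,0,0],[0,0,0]],[[0,0,0],[0,0,0]]])

```text
clock: 29.5
tool_pos: [0.482, -0.1226, 0.1828]
eef_rot: [0.138, 0.99, 0.0, 0.0]
contact_force: [0.4, -0.6, -1.6]
opening: 0.157
finger_force: 30.0
```

```bash
python3 -c "
from h import *
s=r.get_state();print(s['tool_pos'],s['contact_force'],s['clock'])
p,d,c=snap('side');t,_,_=snap('top')
o=np.zeros((480,720,3),np.uint8);o[:,:360]=cv2.resize(p[180:300,280:370],(360,480));o[:360,360:]=cv2.resize(t[200:280,320:400],(360,360));cv2.imwrite('pics/c5.png',o[:,:,::-1])"
```

```text
[ 0.48195091 -0.1226004   0.18278856] [ 0.42150495 -0.60108116 -1.63186042] 29.5
```

View pics/c5.png

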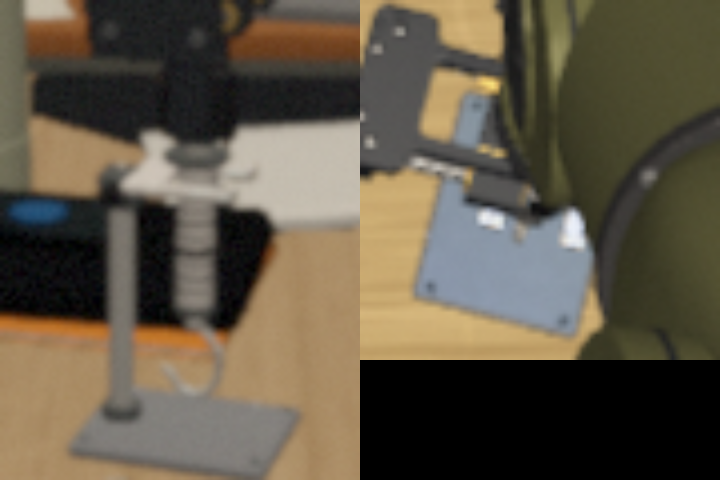

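The tube is between the prongs, the collar at (200,155) is just above them, and the pointer ring is still low at (195,250). Lowering onto the seat and releasing.

Request:
step_arm(increments=[[[0,0,-0.1],[0,0,0]],[[0,0,-0.15],[0,0,0]],[[0,0,-0.15],[0,0,0]],[[0,0,-0.15],[0,0,0]],[[0,0,-0.15],[0,0,0]],[[0,0,-0.1],[0,0,0]],[[0,0,-0.1],[0,0,0]],[[0,0,0],[0,0,0]],[[0,0,0],[0,0,0]],[[0,0,0],[0,0,0]]])

```text
clock: 30.6
tool_pos: [0.482, -0.1226, 0.1738]
eef_rot: [0.138, 0.99, 0.0, 0.0]
contact_force: [0.2, -0.1, -1.0]
opening: 0.159
finger_force: 30.0
```

Request:
step_arm(increments=[[[0,0,0],[0,0,0]],[[0,0,0],[0,0,0]],[[0,0,0],[0,0,0]],[[0,0,0],[0,0,0]],[[0,0,0],[0,0,0]],[[0,0,0],[0,0,0]],[[0,0,0],[0,0,0]],[[0,0,0],[0,0,0]],[[0,0,0],[0,0,0]],[[0,0,0],[0,0,0]]], fingers=0.6)

```text
clock: 31.6
tool_pos: [0.4819, -0.1226, 0.1737]
eef_rot: [0.138, 0.99, 0.0, -0.0]
contact_force: [-0.0, -0.1, 0.2]
opening: 0.6
finger_force: 0.0
```

Request:
step_arm(increments=[[[0,0,0.3],[0,0,0]],[[0,0,0.6],[0,0,0]],[[0,0,1],[0,0,0]],[[0,0,1.5],[0,0,0]],[[0,0,2],[0,0,0]],[[0,0,2],[0,0,0]],[[0,0,2],[0,0,0]],[[0,0,1.5],[0,0,0]],[[0,0,1],[0,0,0]],[[0,0,0],[0,0,0]]])

```text
clock: 32.6
tool_pos: [0.4827, -0.1227, 0.2944]
eef_rot: [0.138, 0.99, -0.0, 0.002]
contact_force: [-0.0, -0.8, -0.6]
opening: 0.603
finger_force: 0.0
```

```bash
python3 -c "
from h import *
s=r.get_state();print(s['tool_pos'],s['contact_force'],s['clock'])
p,d,c=snap('side');t,e,ct=snap('wrist')
W=cloud(ct,e);W[e==0]=0
m=(W[...,2]>.18)&(W[...,2]<.23)&(abs(W[...,0]-.49)<.05)&(abs(W[...,1]+.12)<.05);print(cv2.minAreaRect(W[m][:,:2].astype(np.float32)),W[m][:,2].max(),W[m].mean(0))
o=np.zeros((480,760,3),np.uint8);o[:,:400]=cv2.resize(p[180:372,250:410],(400,480));o[:360,400:]=cv2.resize(t[100:460,140:500],(360,360));cv2.imwrite('pics/c6.png',o[:,:,::-1])"
```

```text
[ 0.48274783 -0.12271346  0.29436524] [-0.02849233 -0.76740734 -0.55410339] 32.6
((0.4825522005558014, -0.12393668293952942), (0.014680469408631325, 0.04367069900035858), 74.22886657714844) 0.21491352790874524 [ 0.47982963 -0.12320659  0.2100997 ]
```

View pics/c6.png

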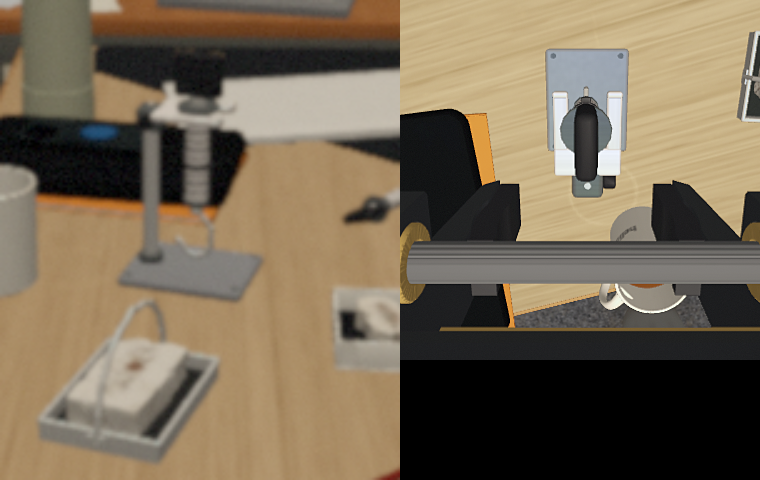

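The scale hangs in the fork (collar at (200,105)) with its handle within about 1 mm of where it started. The pan and slab rest on the table, and the gripper is well clear.

```bash
python3 -c "
from plant import r
print(r.finish_job())"
```

```text
the job is handed in; nothing more can be done
None
```

The job is handed in at about 33 s: the slab was weighed with the pan held still about 8 mm up (roughly 1° of tilt), then set back on the table about 1 mm from its start, and the scale is hanging in its fork with the pointer left where the pull put it.

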